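Weigh a jar on the store-room beam scale

TASK

Weigh the yellow-lidded amber jar on the beam scale: stand it upright in the middle of the steel pan, setting it down softly, then slide the brass poise along the notched beam until the red needle comes to rest within the green band of the dial with your hands off everything. Handle the poise gently, never leaning on the beam or pressing it hard against its stops, and leave the tin, the saucepan and the cleaner bottle where they are.

Things in the scene. Friction and masses are not known exactly. Their poses are not given: they have to be found in the camera images.
- scale: beam scale, fixed: blue base 90 x 320 x 22 mm, y from -170 to +150 mm. Origin on the work surface under the pivot, which is 140 mm up, its axis along the scale's x. The pan is at y = +120 mm, the notched arm reaches y = -301 mm. Blue column at the pivot 56 mm (x) by 40 mm (y), 152 mm high; needle and dial above it, to 282 mm. The scale may stand turned.
- beam (a joint): tilt of the beam, rad: 0 = level, needle upright; positive = pan sunk, poise side risen, needle leaning to the pan side; rubber stops at -0.11 and 0.11 yield 0.0025 rad per N pressed on the pan. Pan empty: rests at the negative stop. Damped, it settles 1.5 s after it is let go; between the stops each notch outward lowers it by 0.042. A touched beam tells nothing. The green band is +-0.026.
- poise (a joint): place of the brass poise, m: 0 = innermost notch (95 mm from the pivot), growing outward, away from the pan; 14 notches 12 mm apart, the last at 0.156 (stop). A spring ball drops between the ridges, so a released poise drops to a multiple of 0.012; passing a ridge takes about 3 N. It starts at 0 to 0.03, maybe hung on a ridge. 0 balances 200 g on the pan, each further notch 25 g more.
- knob (a point): middle of the upright round black knob on the poise: 16 mm diameter, its top 23 mm above and its foot 24 mm below this point, on the brass block (30 mm along the beam, 34 mm across, 47 mm high); this point lies 52 mm above the beam's axis. Knob and block tip and rise with the beam (0.11 rad at the stops), so the knob leans along the beam
- pan_top (a point): centre of the upper face of the flat round steel pan, 140 mm diameter; the pan stays level and moves up and down by 13 mm either way with the beam (175 mm above the work surface at level; it rests high while empty and sinks to 162 mm under the jar at first)
- pan: the steel pan with its stem, on a stem guided in the blue block below it, driven by the beam and always level; origin 35 mm below its upper face
- needle_tip (a point): tip of the red needle, 135 mm above the pivot; it swings along the scale's y, 5.6 mm for each notch
- dial_zero (a point): middle of the green band on the white dial (64 mm wide) at the height of the needle's tip, 18 mm behind the needle (scale's -x side)
- jar: amber glass jar with yellow lid and paper label, upright, 62 mm diameter, 115 mm tall, 0.30 to 0.50 kg (not known beforehand); origin at the centre of its underside, z up. It stands left or right in front of the scale
- tin: steel food tin with red label, 68 mm diameter, 95 mm tall, bystander in the place on the other side from the jar; origin at the centre of its underside
- saucepan: steel saucepan with two black loop handles, 130 mm diameter, 75 mm tall, bystander beyond the scale; origin at the centre of its underside
- cleaner: blue bottle with red cap, 56 mm diameter, 100 mm tall, bystander beyond the scale; origin at the centre of its underside
Not all that is in view belongs to the job. Several things look just like the jar: the one meant starts farthest to the robot's right.

How it is judged:
By the outcome, as a careful person would: the job done as asked, in the order asked, and still so for the second after the job is handed in, with the robot touching nothing.
It also fails if it takes over 64 s, if anything falls off the work surface, if the arm or the gripper's body presses on something with over 40 N, if the wrist force passes 120 N, or if a joint passes its speed limit or range.

ROBOT

A 6-joint arm with a two-finger parallel gripper is mounted at the origin on the work surface. World frame = base frame: x ahead of the robot, y to its left, z up, the work surface at z = 0. Lengths are in m, angles in rad, forces in N, time in s.
With the tool pointing down it reaches from about 0.35 to 0.775 m from the base axis. Payload 5.5 kg.
Tool frame: the origin (TCP) lies midway between the tips of the shut fingers; the grasp point (between the pads) lies 19 mm behind it; z points along the fingers, y is the line along which they close (so a half turn about z gives the same grasp; the last joint's range is limited). The gripper opens to 85 mm and grips with 20 to 120 N. Pads are 22 mm wide; open, the fingers measure 114 mm over their backs; the gripper's body (76 mm by 85 mm) begins 54 mm behind the grasp point. The pads swing forward as they close: fully open they stand 13 mm farther back than shut.
Start: joints at [-1.379, 0.313, 0.046, 1.304, 0, 1.431], TCP at [0.187, -0.544, 0.231] pointing down, gripper open.
Joint ranges: [-2.76, 2.76], [-0.86, 1.69], [-1.03, 1.26], [-2.2, 2.34], [-1.47, 1.5], [-3.14, 3.14]. Speed limits (rad/s): [2.57, 2.57, 3.14, 3.14, 3.14, 3.14].

INTERFACE

Orientations are given as a unit quaternion [w, x, y, z].
In Python, from workcell import env gives the robot as it stands. The module is installed in compiled form; this text tells all that it offers.
- The arm moves only by the tool servo_tool, never from a script. Its argument "increments" is a list of rows, each an object of numbers: "grip": the closure, from 0 (fully open) to 1 (shut); "x", "y", "z": the shift along the tool's x, y, z in mm; "roll": the turn about the tool's z in degrees. In form: [{"grip": .., "x": .., "y": .., "z": .., "roll": ..}, ...]. A call has 1 to 5 rows; each row shifts and turns the commanded pose from where the row before left it, along the tool's axes as they then stand; what a row does not reach is not made up. A row lasts 1/12 s, in which the tool goes at most 41.7 mm and 7.16 degrees, less where a joint would pass 70% of its speed; a pose out of reach is approached as far as the arm can. A call is refused whole if a number of a shift passes 41.7 or a number of a turn 7.16, either way. A call with a gripper value outside its range is refused whole. The fingers move at their own pace and stop on an object; "grip_force" is the grip in N (left out, the last holds). Time passes only in rows, so rows that do not move let the fingers close. It gives the time, the measured TCP pose, the force, the opening and the grip force at its end, in the units of the state.
- env.get_state(): the state, without advancing time (a new reading comes with each control period).
- env.read_camera(name): name is "scene" or "top" or "wrist"; returns the picture (384x512x3 uint8, red, green, blue); there is no depth.
- env.get_calibration(name): a dict with "vertical_fov" (degrees; the focal length in pixels is half the picture's height over the tangent of half this angle, whatever the lens; pixels are square), "cx", "cy" (the principal point, pixels), "k1" (the pictures are not rectified: a ray, as slopes to the right and down, at radius r is drawn at 1 + k1 r^2 times it, then the intrinsics apply), "rvec" (rotation vector, rad) and "tvec" (3), from world to camera coordinates, as OpenCV has them; the wrist camera has in their place "tool_from_camera" (4x4, takes a point from camera to tool coordinates, whose origin is the TCP and whose axes are the flange's). Camera axes: x right, y down, z forward; pixel columns grow to the right and rows downward; lengths in m; the calibration is good to about 2 mm. A picture is of the moment at which its call begins: read the wrist's pose just before it. get_calibration takes no time and is no camera call.
- env.hand_in(): hands the job in; it is judged then, once.
The state is a dict: "clock": time; "joint_pos": joint angles; "qvel": joint speeds; "tau": joint torques, N m; "tcp_pos": TCP position; "orientation": TCP orientation; "wrist_force": force on the tool from outside, world axes, zero at the start; "ft_torque": the same for the moment, N m; "finger_gap": finger opening in m; "grip_force": force on a finger pad.
Only numpy, scipy, OpenCV 4.12 (cv2) and the standard library are available. Lean on these libraries where they do the work, as an engineer would, in place of code of your own. Each camera call takes 0.05 s, during which the arm holds its last target. There are 200 camera calls.

## Working session

There is one attempt and no reset: what is moved stays moved. The work goes in short steps, Python scripts to look and compute and a tool call to move; the robot and the scene stay as the last step left them, time stands still between calls to the robot, and variables do not carry over. Pictures are saved under pics/ and viewed, at most 13 in all, crops included, and the job is handed in when it is done.

Besides the shell and the picture viewer there is one more tool, called after ">>>" as name([rows], argument=value, ...), one row to a line, values as JSON. servo_tool: Moves the arm, as the interface text tells. Its arguments: {"type":"object","properties":{"increments":{"type":"array"},"grip_force":{"type":"number"}},"required":["increments"]}

```bash
mkdir -p pics
cat > h.py <<'E'
import numpy as np, cv2
from workcell import env
def cal(n):
    c=env.get_calibration(n); f=192/np.tan(np.radians(c["vertical_fov"])/2)
    return c,f
def ext(n):
    c,f=cal(n)
    if n=="wrist":
        s=env.get_state(); from scipy.spatial.transform import Rotation as R
        q=s["orientation"]; T=np.eye(4); T[:3,:3]=R.from_quat([q[1],q[2],q[3],q[0]]).as_matrix(); T[:3,3]=s["tcp_pos"]
        M=np.linalg.inv(T@np.array(c["tool_from_camera"])); return M[:3,:3],M[:3,3]
    return cv2.Rodrigues(np.array(c["rvec"],float))[0],np.array(c["tvec"],float).ravel()
def ray(n,u,v):
    c,f=cal(n); d=np.array([(u-c["cx"])/f,(v-c["cy"])/f]); p=d.copy()
    for _ in range(30): p=d/(1+c["k1"]*(p@p))
    R,t=ext(n); o=-R.T@t; w=R.T@np.array([p[0],p[1],1]); return o,w/np.linalg.norm(w)
def atz(n,u,v,z):
    o,w=ray(n,u,v); return o+w*(z-o[2])/w[2]
def proj(n,P):
    c,f=cal(n); R,t=ext(n); q=R@np.array(P,float)+t; p=q[:2]/q[2]; p=p*(1+c["k1"]*(p@p)); return p*f+[c["cx"],c["cy"]]
def tri(*obs):
    A=np.zeros((3,3)); b=np.zeros(3)
    for n,u,v in obs:
        o,w=ray(n,u,v); M=np.eye(3)-np.outer(w,w); A+=M; b+=M@o
    return np.linalg.solve(A,b)
def shot(n,name,crop=None,scale=1.5):
    im=env.read_camera(n)
    if crop: a,b,c,d=crop; im=im[b:d,a:c]
    im=cv2.resize(im,None,fx=scale,fy=scale,interpolation=cv2.INTER_CUBIC)
    cv2.imwrite(f"pics/{name}.png",im[:,:,::-1])
E
python3 -c "
from h import *
shot('scene','s0');shot('top','t0')
for n in ('scene','top'):
  R,t=ext(n);print(n,-R.T@t,R[2],cal(n)[1])
s=env.get_state();print(s['orientation'],s['clock'],s['wrist_force']);print(env.get_calibration('wrist'))"
```

```text
scene [ 1.30740146 -0.08174856  1.29068278] [-0.58378831  0.06933543 -0.80893993] 470.98157117187606
top [0.49258048 0.01676912 1.16244285] [ 0.01690159 -0.02016539 -0.99965379] 422.7004133099252
[-8.34774498e-04  9.86273219e-01  1.65119472e-01 -3.69709186e-05] 0.1 [0.10925128 0.10822072 0.02307771]
{'vertical_fov': 61.05706776664476, 'cx': 259.0083080879031, 'cy': 196.66338860921041, 'k1': -0.03882189090334902, 'tool_from_camera': array([[ 2.07764302e-04, -9.63153282e-01, -2.68952992e-01,
         6.78536924e-02],
       [ 9.99999802e-01,  3.59675233e-04, -5.15547788e-04,
         2.48899429e-04],
       [ 5.93287274e-04, -2.68952831e-01,  9.63153167e-01,
        -1.42657261e-01],
       [ 0.00000000e+00,  0.00000000e+00,  0.00000000e+00,
         1.00000000e+00]])}
```

View pics/s0.png

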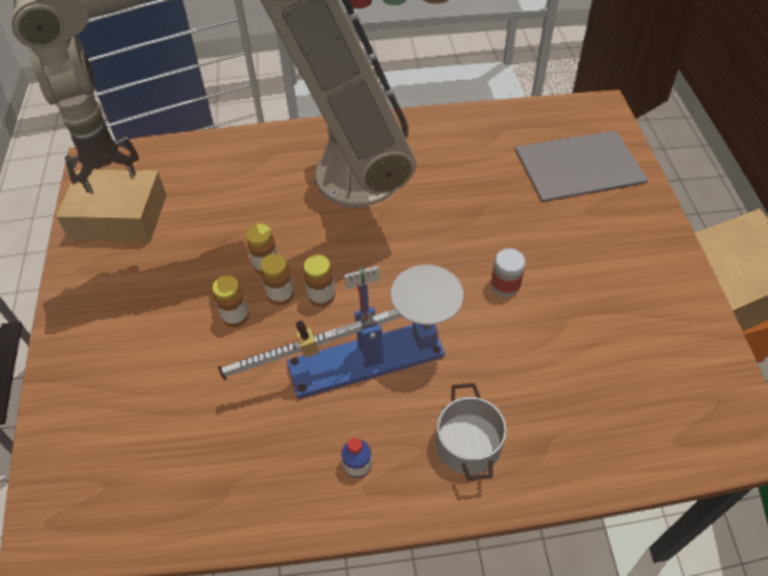

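View pics/t0.png

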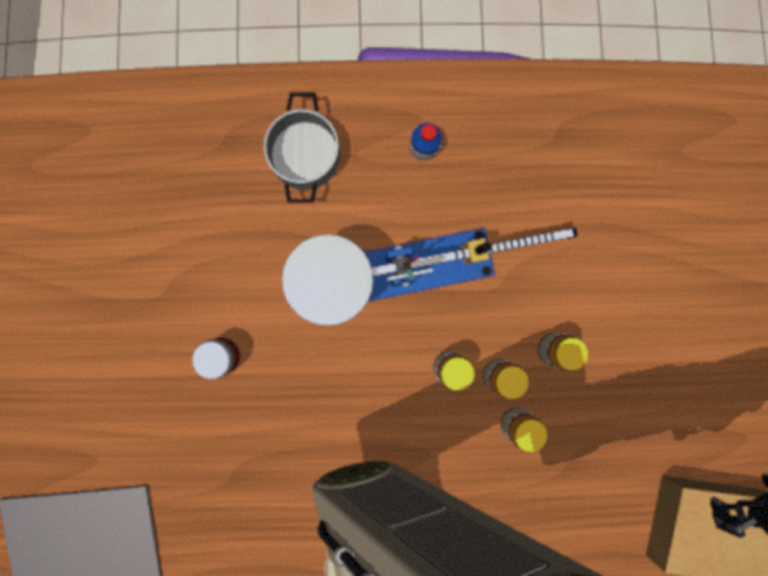

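The top view shows the target jar's lid, the farthest right, at about (571,354), with the other three lids at (458,373), (512,381) and (529,434). The pan centre is at about (327,280), the poise at about (478,250) and the arm's end at about (575,232). I'll enlarge two crops.

```bash
python3 -c "
from h import *
shot('top','t1',(180,130,420,310),3.3);shot('scene','s1',(130,140,330,280),3.9)"
```

```text
(no output)
```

View pics/t1.png

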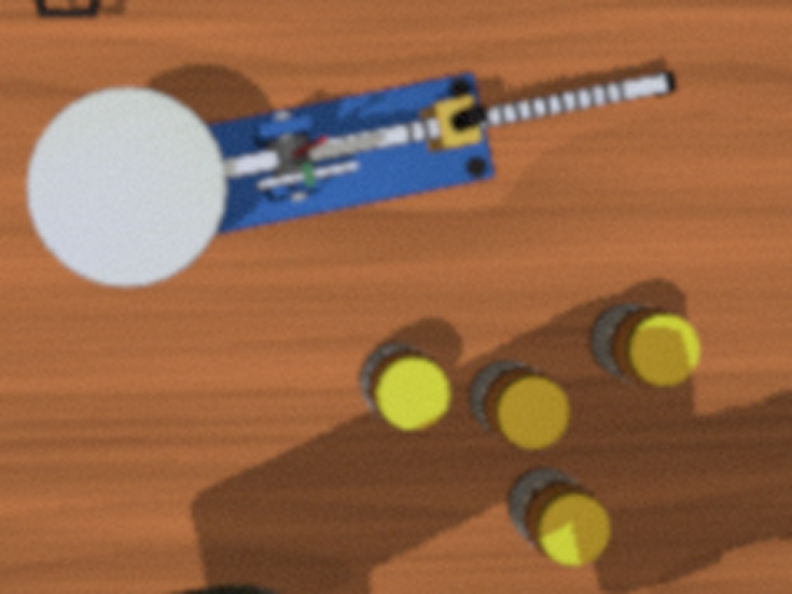

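View pics/s1.png

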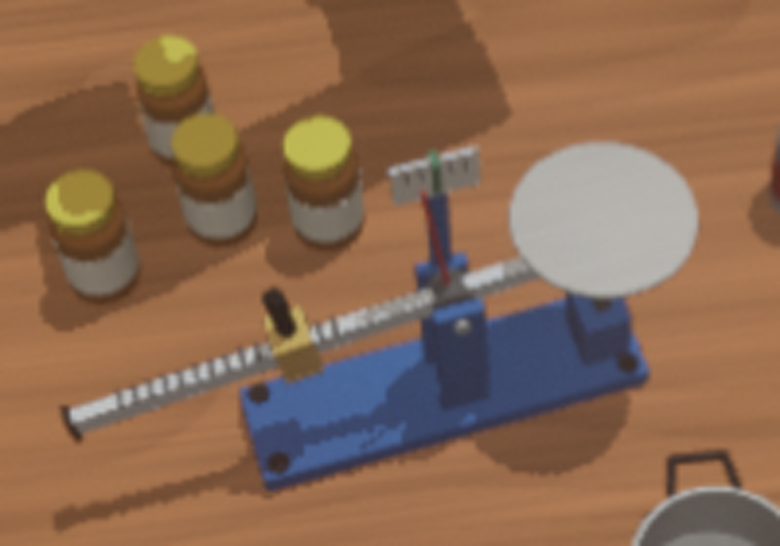

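```bash
cat >> h.py <<'E'
T=lambda u,v:("top",u/3.3+180,v/3.3+130)
S=lambda u,v:("scene",u/3.9+130,v/3.9+140)
E
python3 -c "
from h import *
np.set_printoptions(precision=4,suppress=True)
for n,z,t,s in (('jar',.115,(664,350),(80,195)),('j2',.115,(413,394),(318,142)),('j3',.115,(533,411),(206,140)),('j4',.115,(574,529),(167,62)),('pan',.188,(126,187),(604,217)),('end',.107,(671,83),(72,421)),('knobtop',.19,(469,118),(271,294))):
  print(n,tri(T(*t),S(*s)),atz(*T(*t),z),atz(*S(*s),z))
p=atz(*T(126,187),.188);e=atz(*T(671,83),.107);d=(p-e)[:2];print(np.linalg.norm(d),np.arctan2(d[1],d[0]))
s=env.get_state();print(s['clock'],s['tcp_pos'])"
```

```text
jar [ 0.3961 -0.3206  0.1133] [ 0.3964 -0.3197  0.115 ] [ 0.3973 -0.3207  0.115 ]
j2 [ 0.3686 -0.1259  0.111 ] [ 0.369  -0.1257  0.115 ] [ 0.3719 -0.1255  0.115 ]
j3 [ 0.3528 -0.2175  0.1111] [ 0.3533 -0.217   0.115 ] [ 0.3561 -0.2167  0.115 ]
j4 [ 0.2606 -0.2481  0.1085] [ 0.2619 -0.2471  0.115 ] [ 0.2666 -0.2467  0.115 ]
pan [0.5277 0.0822 0.1828] [0.5275 0.0818 0.188 ] [0.5313 0.0815 0.188 ]
end [ 0.6015 -0.3309  0.1083] [ 0.6013 -0.3337  0.107 ] [ 0.6015 -0.3288  0.107 ]
knobtop [ 0.5696 -0.1628  0.195 ] [ 0.5704 -0.1599  0.19  ] [ 0.5652 -0.1669  0.19  ]
0.42197877980292725 1.7465782261206313
0.2 [ 0.1872 -0.5433  0.2307]
```

>>> servo_tool([
  {"grip":0,"roll":-7},
  {"grip":0,"roll":-7},
  {"grip":0,"roll":-7},
  {"grip":0,"roll":-7},
  {"grip":0,"roll":-7},
])

```text
invalid input at $.increments[0]: expected keys grip, x, y, z, roll
```

>>> servo_tool([
  {"grip":0,"roll":-7},
  {"grip":0,"roll":-7},
  {"grip":0,"x":28,"y":11},
  {"grip":0,"x":28,"y":11},
  {"grip":0,"x":28,"y":11},
])

```text
invalid input at $.increments[0]: expected keys grip, x, y, z, roll
```

>>> servo_tool([
  {"grip":0,"x":28,"y":11},
  {"grip":0,"x":28,"y":11},
  {"grip":0,"x":28,"y":11},
  {"grip":0,"x":28,"y":11},
  {"grip":0,"x":28,"y":11},
])

```text
invalid input at $.increments[0]: expected keys grip, x, y, z, roll
```

```bash
cat >> h.py <<'E'
def go(P):
    from scipy.spatial.transform import Rotation as R
    s=env.get_state();q=s["orientation"];M=R.from_quat([q[1],q[2],q[3],q[0]]).as_matrix()
    print("t",round(s["clock"],2),"tcp",np.round(s["tcp_pos"],4),"xang",np.degrees(np.arctan2(M[1,0],M[0,0])).round(2),"tilt",M[2,:2].round(4),"F",np.round(s["wrist_force"],2),"gap",round(s["finger_gap"],4),"gf",np.round(s["grip_force"],1),"j",np.round(s["joint_pos"],2))
    print("move mm (tool)",np.round(1000*M.T@(np.array(P)-s["tcp_pos"]),1))
E
python3 -c "
from h import *
go([.3965,-.32,.058]); shot('wrist','w0')"
```

```text
t 0.2 tcp [ 0.1872 -0.5433  0.2307] xang 19.01 tilt [ 0.0001 -0.0011] F [-0.53  0.11  0.23] gap 0.0851 gf 0.0 j [-1.38  0.31  0.05  1.3  -0.    1.43]
move mm (tool) [ 270.6 -142.8  172.9]
```

View pics/w0.png

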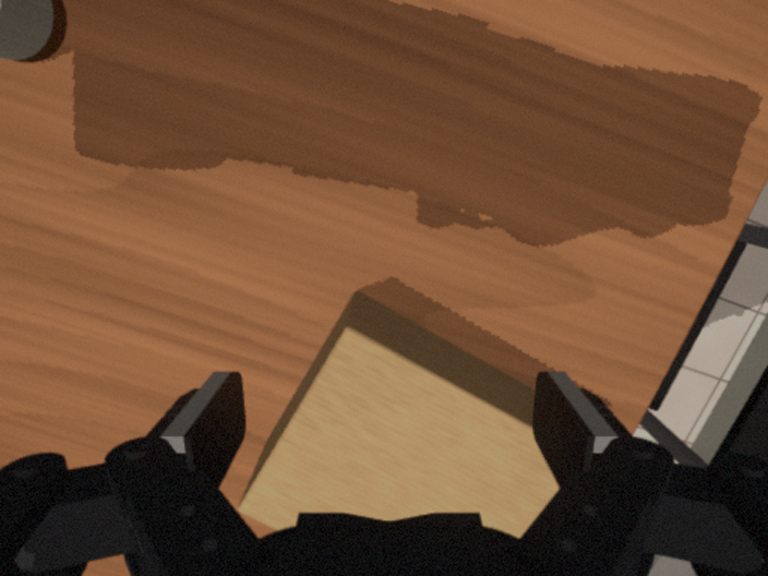

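The rows need all five keys, so nothing moved. The wrist view shows only the open fingers over the wooden block, with a jar's foot at the top left.

>>> servo_tool([
  {"grip":0,"x":0,"y":0,"z":0,"roll":-7},
  {"grip":0,"x":0,"y":0,"z":0,"roll":-7},
  {"grip":0,"x":0,"y":0,"z":0,"roll":-7},
  {"grip":0,"x":0,"y":0,"z":0,"roll":-7},
  {"grip":0,"x":0,"y":0,"z":0,"roll":-7},
])

```text
clock: 0.67
tcp_pos: [0.1873, -0.5436, 0.2312]
orientation: [-0.0, 0.89, 0.457, 0.0]
wrist_force: [-0.5, 0.3, -0.7]
finger_gap: 0.0854
grip_force: 0.0
```

>>> servo_tool([
  {"grip":0,"x":0,"y":0,"z":0,"roll":-7},
  {"grip":0,"x":0,"y":0,"z":0,"roll":-7},
  {"grip":0,"x":28,"y":11,"z":0,"roll":0},
  {"grip":0,"x":28,"y":11,"z":0,"roll":0},
  {"grip":0,"x":28,"y":11,"z":0,"roll":0},
])

```text
clock: 1.08
tcp_pos: [0.2495, -0.4775, 0.2309]
orientation: [-0.0, 0.829, 0.559, 0.0]
wrist_force: [0.8, -0.6, 0.2]
finger_gap: 0.0855
grip_force: 0.0
```

>>> servo_tool([
  {"grip":0,"x":28,"y":11,"z":0,"roll":0},
  {"grip":0,"x":28,"y":11,"z":0,"roll":0},
  {"grip":0,"x":28,"y":11,"z":0,"roll":0},
  {"grip":0,"x":28,"y":11,"z":0,"roll":0},
  {"grip":0,"x":28,"y":11,"z":0,"roll":0},
])

```text
clock: 1.5
tcp_pos: [0.3535, -0.3677, 0.2313]
orientation: [0.0, 0.829, 0.559, -0.0]
wrist_force: [0.2, -0.8, -0.1]
finger_gap: 0.0854
grip_force: 0.0
```

```bash
python3 -c "
from h import *
go([.3965,-.32,.058]); shot('wrist','w1')"
```

```text
t 1.5 tcp [ 0.3535 -0.3677  0.2313] xang 68.0 tilt [-0.0001  0.0001] F [ 0.18 -0.81 -0.08] gap 0.0854 gf 0.0 j [-0.96  0.19 -0.12  1.26 -0.    0.99]
move mm (tool) [ 60.3  21.9 173.3]
```

View pics/w1.png

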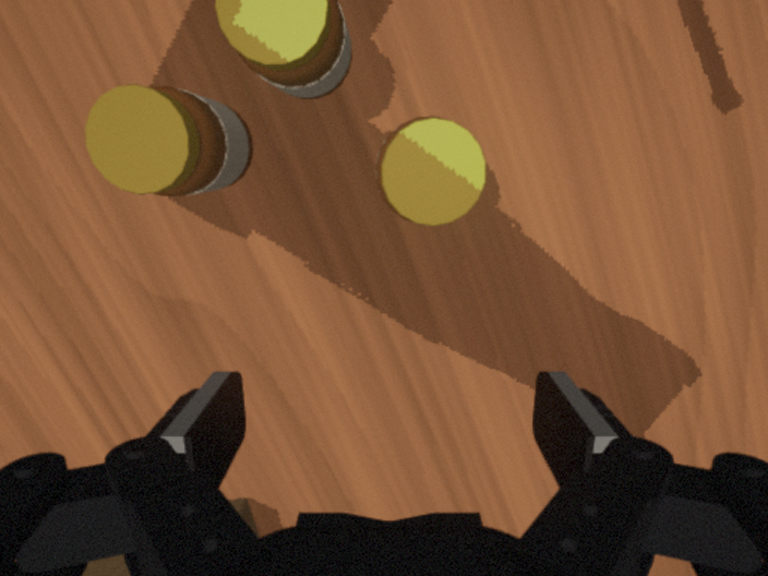

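The wrist view shows the target lid at (433,171), with a neighbour at (142,139) and another at (272,20).

```bash
python3 -c "
from h import *
p=atz('wrist',433/1.5,171/1.5,.115);print(p); go([p[0],p[1],.058])"
```

```text
[ 0.40063679 -0.31458334  0.115     ]
t 1.55 tcp [ 0.3562 -0.3639  0.2314] xang 68.23 tilt [0.0033 0.0009] F [ 1.73  2.93 -0.08] gap 0.0855 gf 0.0 j [-0.96  0.19 -0.12  1.27  0.    1.  ]
move mm (tool) [ 61.7  22.8 173.7]
```

>>> servo_tool([
  {"grip":0,"x":21,"y":7.5,"z":20,"roll":0},
  {"grip":0,"x":21,"y":7.5,"z":20,"roll":0},
  {"grip":0,"x":20,"y":7,"z":20,"roll":0},
  {"grip":0,"x":0,"y":0,"z":20,"roll":0},
  {"grip":0,"x":0,"y":0,"z":0,"roll":0},
])

```text
clock: 1.97
tcp_pos: [0.3951, -0.3169, 0.1476]
orientation: [-0.003, 0.828, 0.56, -0.001]
wrist_force: [-1.4, 1.0, -1.1]
finger_gap: 0.0848
grip_force: 0.0
```

>>> servo_tool([
  {"grip":0,"x":0,"y":0,"z":0,"roll":0},
])

```text
clock: 2.05
tcp_pos: [0.3957, -0.319, 0.1506]
orientation: [-0.001, 0.829, 0.559, -0.0]
wrist_force: [0.7, -0.5, 0.2]
finger_gap: 0.0855
grip_force: 0.0
```

```bash
python3 -c "
from h import *
go([.397,-.3195,.058])"
```

```text
t 2.05 tcp [ 0.3957 -0.319   0.1506] xang 68.04 tilt [ 0.0009 -0.0024] F [ 0.66 -0.49  0.22] gap 0.0855 gf 0.0 j [-0.84  0.23 -0.27  1.07 -0.    1.12]
move mm (tool) [-0.1  1.6 92.6]
```

>>> servo_tool([
  {"grip":0,"x":0,"y":1.5,"z":25,"roll":0},
  {"grip":0,"x":0,"y":0,"z":25,"roll":0},
  {"grip":0,"x":0,"y":0,"z":25,"roll":0},
  {"grip":0,"x":0,"y":0,"z":17,"roll":0},
  {"grip":0,"x":0,"y":0,"z":0,"roll":0},
])

```text
clock: 2.47
tcp_pos: [0.3962, -0.3199, 0.0575]
orientation: [-0.002, 0.829, 0.559, -0.0]
wrist_force: [-0.1, 0.2, 0.2]
finger_gap: 0.0852
grip_force: 0.0
```

>>> servo_tool([
  {"grip":0.5,"x":0,"y":0,"z":0,"roll":0},
  {"grip":0.5,"x":0,"y":0,"z":0,"roll":0},
  {"grip":0.5,"x":0,"y":0,"z":0,"roll":0},
  {"grip":0.5,"x":0,"y":0,"z":0,"roll":0},
  {"grip":0.5,"x":0,"y":0,"z":0,"roll":0},
], grip_force=40)

```text
clock: 2.88
tcp_pos: [0.3984, -0.3216, 0.0616]
orientation: [0.002, 0.829, 0.559, -0.0]
wrist_force: [-2.7, 0.6, 7.0]
finger_gap: 0.06
grip_force: 43.7
```

>>> servo_tool([
  {"grip":0.5,"x":0,"y":0,"z":0,"roll":0},
  {"grip":0.5,"x":0,"y":0,"z":0,"roll":0},
  {"grip":0.5,"x":0,"y":0,"z":0,"roll":0},
  {"grip":0.5,"x":0,"y":0,"z":0,"roll":0},
], grip_force=40)

```text
clock: 3.22
tcp_pos: [0.3984, -0.3216, 0.0616]
orientation: [0.002, 0.829, 0.559, -0.0]
wrist_force: [-2.9, 0.8, 7.0]
finger_gap: 0.0602
grip_force: 43.7
```

```bash
python3 -c "
from h import *
go([.397,-.3195,.058])"
```

```text
t 3.22 tcp [ 0.3984 -0.3216  0.0616] xang 67.99 tilt [-0.0024  0.0028] F [-2.92  0.75  7.  ] gap 0.0602 gf 43.7 j [-0.84  0.31 -0.4   0.86 -0.    1.12]
move mm (tool) [ 1.4 -2.1  3.6]
```

>>> servo_tool([
  {"grip":0.5,"x":0,"y":0,"z":-10,"roll":0},
  {"grip":0.5,"x":0,"y":0,"z":-20,"roll":0},
  {"grip":0.5,"x":0,"y":0,"z":-35,"roll":0},
  {"grip":0.5,"x":0,"y":0,"z":-35,"roll":0},
  {"grip":0.5,"x":0,"y":0,"z":-35,"roll":0},
])

```text
clock: 3.63
tcp_pos: [0.3974, -0.3197, 0.1964]
orientation: [-0.0, 0.829, 0.559, 0.0]
wrist_force: [-0.4, -0.8, -3.9]
finger_gap: 0.0603
grip_force: 45.5
```

>>> servo_tool([
  {"grip":0.5,"x":0,"y":0,"z":-35,"roll":0},
  {"grip":0.5,"x":0,"y":0,"z":-25,"roll":0},
  {"grip":0.5,"x":0,"y":0,"z":-10,"roll":0},
  {"grip":0.5,"x":0,"y":0,"z":0,"roll":0},
  {"grip":0.5,"x":0,"y":0,"z":0,"roll":0},
])

```text
clock: 4.05
tcp_pos: [0.3977, -0.3201, 0.2638]
orientation: [-0.0, 0.829, 0.559, 0.0]
wrist_force: [-1.0, -0.5, -3.3]
finger_gap: 0.0598
grip_force: 45.6
```

>>> servo_tool([
  {"grip":0.5,"x":0,"y":0,"z":0,"roll":0},
  {"grip":0.5,"x":0,"y":0,"z":0,"roll":0},
  {"grip":0.5,"x":0,"y":0,"z":0,"roll":0},
])

```text
clock: 4.3
tcp_pos: [0.3971, -0.3195, 0.2624]
orientation: [-0.002, 0.829, 0.559, -0.0]
wrist_force: [-0.2, 0.4, -3.4]
finger_gap: 0.06
grip_force: 45.6
```

```bash
python3 -c "
from h import *
go([.405,.082,.27]); f=[env.get_state()['wrist_force'][2]]
for i in range(8): env.read_camera('wrist'); f.append(env.get_state()['wrist_force'][2])
print(np.round(f,2),np.mean(f)/9.81)
im=env.read_camera('scene');cv2.imwrite('pics/raw.png',im[:,:,::-1])
shot('scene','s2')"
```

```text
t 4.3 tcp [ 0.3971 -0.3195  0.2624] xang 68.01 tilt [ 0.0015 -0.0032] F [-0.15  0.37 -3.36] gap 0.06 gf 45.6 j [-0.84  0.18 -0.05  1.34 -0.    1.12]
move mm (tool) [ 375.3 -143.    -6.6]
[-3.36 -3.08 -3.41 -3.82 -2.62 -3.62 -3.83 -4.66 -3.41] -0.36027270058194405
```

View pics/s2.png

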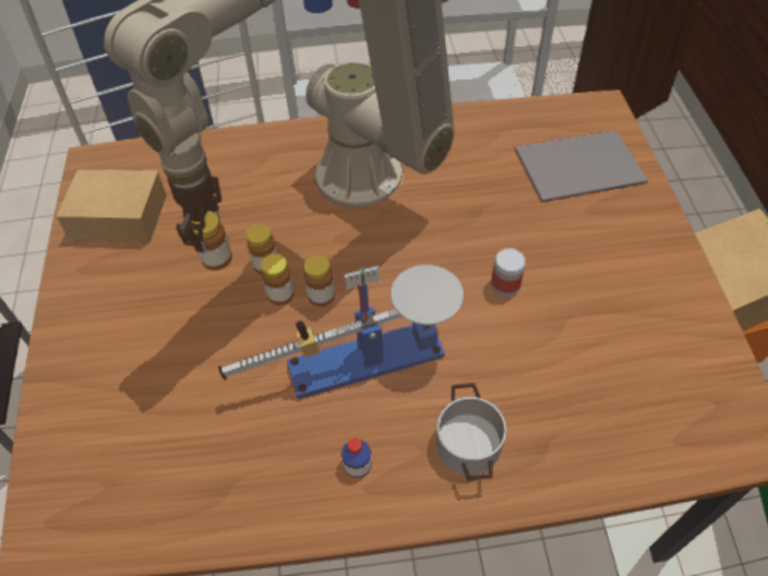

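Jar gripped and lifted upright at about (212,240) in the scene view, everything else undisturbed, mass about 0.36 kg. Next I carry it round the dial to the pan.

>>> servo_tool([
  {"grip":0.5,"x":10,"y":-4,"z":-10,"roll":0},
  {"grip":0.5,"x":22,"y":-8,"z":-10,"roll":0},
  {"grip":0.5,"x":32,"y":-12,"z":-7,"roll":0},
  {"grip":0.5,"x":32,"y":-12,"z":0,"roll":0},
  {"grip":0.5,"x":32,"y":-12,"z":0,"roll":0},
])

```text
clock: 5.22
tcp_pos: [0.4012, -0.1821, 0.2926]
orientation: [0.001, 0.829, 0.559, 0.001]
wrist_force: [0.7, 0.3, -4.1]
finger_gap: 0.0604
grip_force: 45.5
```

>>> servo_tool([
  {"grip":0.5,"x":32,"y":-12,"z":0,"roll":0},
  {"grip":0.5,"x":32,"y":-12,"z":0,"roll":0},
  {"grip":0.5,"x":32,"y":-12,"z":0,"roll":0},
  {"grip":0.5,"x":32,"y":-12,"z":0,"roll":0},
  {"grip":0.5,"x":32,"y":-12,"z":0,"roll":0},
])

```text
clock: 5.63
tcp_pos: [0.4048, -0.0107, 0.2923]
orientation: [0.0, 0.829, 0.559, 0.001]
wrist_force: [0.5, 0.4, -3.4]
finger_gap: 0.0601
grip_force: 45.5
```

>>> servo_tool([
  {"grip":0.5,"x":32,"y":-12,"z":0,"roll":0},
  {"grip":0.5,"x":32,"y":-12,"z":0,"roll":0},
  {"grip":0.5,"x":15,"y":-6,"z":0,"roll":0},
  {"grip":0.5,"x":8,"y":-3,"z":0,"roll":0},
  {"grip":0.5,"x":0,"y":0,"z":0,"roll":0},
])

```text
clock: 6.05
tcp_pos: [0.4071, 0.082, 0.292]
orientation: [0.0, 0.828, 0.561, 0.0]
wrist_force: [-0.9, -0.2, -4.8]
finger_gap: 0.0601
grip_force: 45.5
```

```bash
python3 -c "
from h import *
go([.528,.082,.285])"
```

```text
t 6.05 tcp [0.4071 0.082  0.292 ] xang 68.2 tilt [0.0006 0.0008] F [-0.91 -0.2  -4.76] gap 0.0601 gf 45.5 j [ 0.   -0.01 -0.19  1.39  0.    1.96]
move mm (tool) [ 44.9 112.3   7.1]
```

>>> servo_tool([
  {"grip":0.5,"x":6,"y":15,"z":0,"roll":0},
  {"grip":0.5,"x":12,"y":30,"z":0,"roll":0},
  {"grip":0.5,"x":12,"y":30,"z":0,"roll":0},
  {"grip":0.5,"x":10,"y":25,"z":0,"roll":0},
  {"grip":0.5,"x":5,"y":12.5,"z":0,"roll":0},
])

```text
clock: 6.47
tcp_pos: [0.5318, 0.0783, 0.2909]
orientation: [0.001, 0.83, 0.558, 0.0]
wrist_force: [0.3, -0.5, -4.0]
finger_gap: 0.0601
grip_force: 45.6
```

>>> servo_tool([
  {"grip":0.5,"x":0,"y":0,"z":10,"roll":0},
  {"grip":0.5,"x":0,"y":0,"z":10,"roll":0},
  {"grip":0.5,"x":0,"y":0,"z":8,"roll":0},
  {"grip":0.5,"x":0,"y":0,"z":0,"roll":0},
  {"grip":0.5,"x":0,"y":0,"z":0,"roll":0},
])

```text
clock: 6.88
tcp_pos: [0.527, 0.0797, 0.2626]
orientation: [-0.001, 0.829, 0.559, -0.001]
wrist_force: [0.9, 0.5, -4.3]
finger_gap: 0.0601
grip_force: 45.5
```

```bash
python3 -c "
from h import *
go([.528,.082,.25])
shot('top','t2',(160,100,400,280),3.3)"
```

```text
t 6.88 tcp [0.527  0.0797 0.2626] xang 68.0 tilt [-0.001  -0.0019] F [ 0.91  0.47 -4.3 ] gap 0.0601 gf 45.5 j [-0.    0.23  0.01  1.35 -0.    1.95]
move mm (tool) [ 2.5  0.1 12.6]
```

View pics/t2.png

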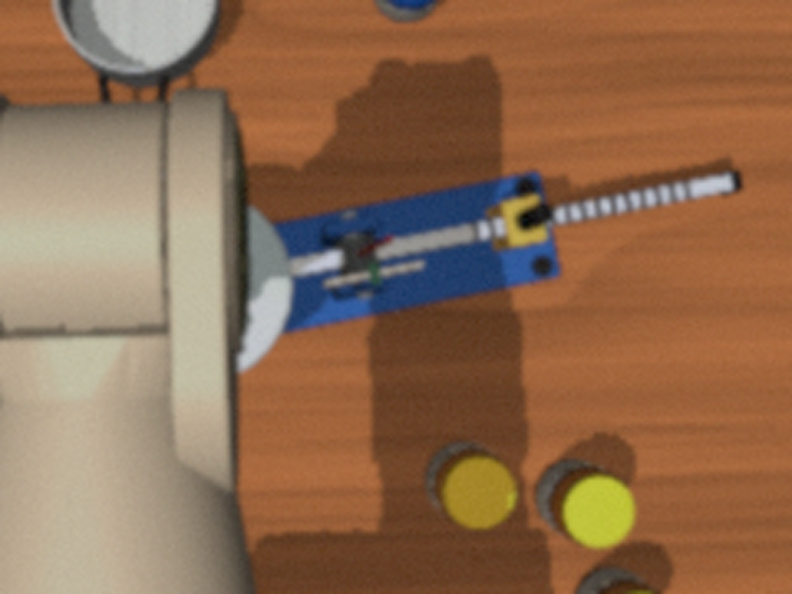

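>>> servo_tool([
  {"grip":0.5,"x":2,"y":0,"z":3,"roll":0},
  {"grip":0.5,"x":0,"y":0,"z":3,"roll":0},
  {"grip":0.5,"x":0,"y":0,"z":2.5,"roll":0},
  {"grip":0.5,"x":0,"y":0,"z":2,"roll":0},
  {"grip":0.5,"x":0,"y":0,"z":2,"roll":0},
])

```text
clock: 7.35
tcp_pos: [0.5293, 0.0818, 0.2506]
orientation: [0.0, 0.829, 0.559, -0.0]
wrist_force: [-0.1, 1.1, -4.0]
finger_gap: 0.0601
grip_force: 45.6
```

>>> servo_tool([
  {"grip":0.5,"x":0,"y":0,"z":2,"roll":0},
  {"grip":0.5,"x":0,"y":0,"z":2,"roll":0},
  {"grip":0.5,"x":0,"y":0,"z":2,"roll":0},
  {"grip":0.5,"x":0,"y":0,"z":2,"roll":0},
  {"grip":0.5,"x":0,"y":0,"z":2,"roll":0},
])

```text
clock: 7.77
tcp_pos: [0.5293, 0.0818, 0.2408]
orientation: [0.0, 0.829, 0.559, 0.0]
wrist_force: [-0.8, 0.3, -0.9]
finger_gap: 0.0603
grip_force: 45.9
```

>>> servo_tool([
  {"grip":0.5,"x":0,"y":0,"z":2,"roll":0},
  {"grip":0.5,"x":0,"y":0,"z":2,"roll":0},
  {"grip":0.5,"x":0,"y":0,"z":2,"roll":0},
  {"grip":0.5,"x":0,"y":0,"z":2,"roll":0},
  {"grip":0.5,"x":0,"y":0,"z":0,"roll":0},
])

```text
clock: 8.18
tcp_pos: [0.5293, 0.0817, 0.2323]
orientation: [-0.0, 0.829, 0.559, -0.0]
wrist_force: [-1.1, 0.7, -2.1]
finger_gap: 0.0598
grip_force: 45.9
```

```bash
python3 -c "
from h import *
go([.528,.082,.224])"
```

```text
t 8.18 tcp [0.5293 0.0817 0.2323] xang 68.01 tilt [-0.0003 -0.0003] F [-1.08  0.68 -2.06] gap 0.0598 gf 45.9 j [ 0.    0.24 -0.05  1.28 -0.    1.96]
move mm (tool) [-0.2 -1.3  8.3]
```

>>> servo_tool([
  {"grip":0.5,"x":0,"y":0,"z":2,"roll":0},
  {"grip":0.5,"x":0,"y":0,"z":2,"roll":0},
  {"grip":0.5,"x":0,"y":0,"z":2,"roll":0},
  {"grip":0.5,"x":0,"y":0,"z":1,"roll":0},
  {"grip":0.5,"x":0,"y":0,"z":0,"roll":0},
])

```text
clock: 8.6
tcp_pos: [0.5294, 0.0817, 0.2255]
orientation: [0.0, 0.829, 0.559, -0.0]
wrist_force: [-0.8, 1.4, -1.0]
finger_gap: 0.06
grip_force: 45.9
```

>>> servo_tool([
  {"grip":0.5,"x":0,"y":0,"z":1,"roll":0},
  {"grip":0.5,"x":0,"y":0,"z":1,"roll":0},
  {"grip":0.5,"x":0,"y":0,"z":0,"roll":0},
])

```text
clock: 8.85
tcp_pos: [0.5294, 0.0817, 0.2236]
orientation: [0.0, 0.829, 0.559, -0.0]
wrist_force: [-1.1, -0.4, -1.0]
finger_gap: 0.0601
grip_force: 45.9
```

```bash
python3 -c "
from h import *
go([.528,.082,.224])"
```

```text
t 8.85 tcp [0.5294 0.0817 0.2236] xang 68.01 tilt [-0.0002 -0.    ] F [-1.08 -0.42 -1.04] gap 0.0601 gf 45.9 j [ 0.    0.24 -0.07  1.26 -0.    1.96]
move mm (tool) [-0.2 -1.4 -0.4]
```

>>> servo_tool([
  {"grip":0.5,"x":0,"y":0,"z":1,"roll":0},
  {"grip":0.5,"x":0,"y":0,"z":0.5,"roll":0},
  {"grip":0.5,"x":0,"y":0,"z":0,"roll":0},
])

```text
clock: 9.1
tcp_pos: [0.5294, 0.0819, 0.2234]
orientation: [0.0, 0.829, 0.559, 0.001]
wrist_force: [-3.2, 1.3, 5.1]
finger_gap: 0.0601
grip_force: 46.5
```

>>> servo_tool([
  {"grip":0.5,"x":0,"y":0,"z":0.5,"roll":0},
  {"grip":0.5,"x":0,"y":0,"z":0.5,"roll":0},
  {"grip":0.5,"x":0,"y":0,"z":0,"roll":0},
])

```text
clock: 9.35
tcp_pos: [0.5294, 0.082, 0.2233]
orientation: [0.0, 0.829, 0.559, 0.001]
wrist_force: [-5.4, 1.0, 10.5]
finger_gap: 0.06
grip_force: 47.1
```

>>> servo_tool([
  {"grip":0.5,"x":0,"y":0,"z":-1,"roll":0},
  {"grip":0.5,"x":0,"y":0,"z":-0.7,"roll":0},
  {"grip":0.5,"x":0,"y":0,"z":0,"roll":0},
], grip_force=20)

```text
clock: 9.6
tcp_pos: [0.5294, 0.0818, 0.2234]
orientation: [0.0, 0.829, 0.559, 0.0]
wrist_force: [-3.0, 0.9, 4.2]
finger_gap: 0.0604
grip_force: 46.6
```

>>> servo_tool([
  {"grip":0.25,"x":0,"y":0,"z":0,"roll":0},
  {"grip":0.2,"x":0,"y":0,"z":0,"roll":0},
  {"grip":0.1,"x":0,"y":0,"z":0,"roll":0},
  {"grip":0,"x":0,"y":0,"z":0,"roll":0},
  {"grip":0,"x":0,"y":0,"z":0,"roll":0},
])

```text
clock: 10.02
tcp_pos: [0.5296, 0.0816, 0.2228]
orientation: [0.0, 0.829, 0.559, 0.0]
wrist_force: [-0.2, -0.4, 0.3]
finger_gap: 0.0852
grip_force: 0.0
```

>>> servo_tool([
  {"grip":0,"x":0,"y":0,"z":0,"roll":0},
  {"grip":0,"x":0,"y":0,"z":0,"roll":0},
  {"grip":0,"x":0,"y":0,"z":0,"roll":0},
])

```text
clock: 10.27
tcp_pos: [0.5294, 0.0817, 0.2229]
orientation: [0.0, 0.829, 0.559, -0.0]
wrist_force: [-0.9, -0.2, -0.2]
finger_gap: 0.085
grip_force: 0.0
```

>>> servo_tool([
  {"grip":0,"x":0,"y":0,"z":-10,"roll":0},
  {"grip":0,"x":0,"y":0,"z":-30,"roll":0},
  {"grip":0,"x":0,"y":0,"z":-38,"roll":0},
  {"grip":0,"x":0,"y":0,"z":-38,"roll":0},
  {"grip":0,"x":0,"y":0,"z":-20,"roll":0},
])

```text
clock: 10.68
tcp_pos: [0.5299, 0.0818, 0.3643]
orientation: [0.002, 0.829, 0.559, 0.002]
wrist_force: [0.8, -0.6, -0.0]
finger_gap: 0.0853
grip_force: 0.0
```

>>> servo_tool([
  {"grip":0.65,"x":-30,"y":12,"z":0,"roll":0},
  {"grip":0.65,"x":-30,"y":12,"z":0,"roll":0},
  {"grip":0.65,"x":-30,"y":12,"z":0,"roll":0},
  {"grip":0.65,"x":-30,"y":12,"z":0,"roll":0},
  {"grip":0.65,"x":-30,"y":12,"z":0,"roll":0},
])

```text
clock: 11.1
tcp_pos: [0.5286, -0.0811, 0.36]
orientation: [0.001, 0.829, 0.559, 0.0]
wrist_force: [0.6, -0.3, -0.6]
finger_gap: 0.0297
grip_force: 0.0
```

>>> servo_tool([
  {"grip":0.65,"x":-25,"y":10,"z":0,"roll":0},
  {"grip":0.65,"x":0,"y":0,"z":0,"roll":7},
  {"grip":0.65,"x":0,"y":0,"z":0,"roll":7},
  {"grip":0.65,"x":0,"y":0,"z":0,"roll":7},
  {"grip":0.65,"x":0,"y":0,"z":0,"roll":7},
])

```text
clock: 11.52
tcp_pos: [0.5287, -0.1072, 0.3598]
orientation: [0.0, 0.941, 0.339, 0.0]
wrist_force: [0.2, 0.8, -0.1]
finger_gap: 0.0298
grip_force: 0.0
```

>>> servo_tool([
  {"grip":0.65,"x":0,"y":0,"z":0,"roll":7},
  {"grip":0.65,"x":0,"y":0,"z":0,"roll":7},
  {"grip":0.65,"x":0,"y":0,"z":0,"roll":7},
  {"grip":0.65,"x":0,"y":0,"z":0,"roll":7},
  {"grip":0.65,"x":0,"y":0,"z":0,"roll":2},
])

```text
clock: 11.93
tcp_pos: [0.5287, -0.1067, 0.3599]
orientation: [0.0, 0.996, 0.085, 0.0]
wrist_force: [-0.4, 0.3, 0.2]
finger_gap: 0.0298
grip_force: 0.0
```

>>> servo_tool([
  {"grip":0.65,"x":0,"y":0,"z":0,"roll":0},
])

```text
clock: 12.02
tcp_pos: [0.5288, -0.1067, 0.3598]
orientation: [0.0, 0.996, 0.087, 0.0]
wrist_force: [0.6, -0.1, 0.0]
finger_gap: 0.0299
grip_force: 0.0
```

```bash
python3 -c "
from h import *
pv=np.array([.528,.082])-.12*np.array([-.175,.9846]); k=pv-.113*np.array([-.175,.9846]); print(pv,k)
go([*k,.19])
print(proj('scene',[*k,.205]),proj('top',[*k,.228]))
import cv2
a=env.read_camera('scene')[140:280,130:330];b=env.read_camera('wrist')
a=cv2.resize(a,(800,560),interpolation=cv2.INTER_CUBIC);cv2.imwrite('pics/s3.png',a[:,:,::-1]);cv2.imwrite('pics/w3.png',b[:,:,::-1])"
```

```text
[ 0.549    -0.036152] [ 0.568775  -0.1474118]
t 12.02 tcp [ 0.5288 -0.1067  0.3598] xang 9.97 tilt [0.0008 0.0005] F [ 0.57 -0.12  0.01] gap 0.0299 gf 0.0 j [-0.35  0.24  0.26  1.59 -0.    2.62]
move mm (tool) [ 32.2  46.9 169.9]
[205.8905301  212.64453464] [319.63180756 165.1790379 ]
```

View pics/s3.png

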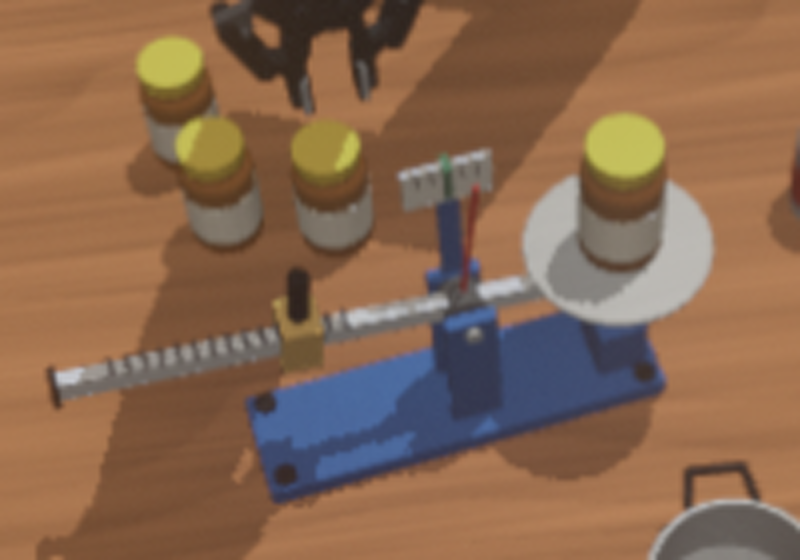

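The jar stands upright in mid-pan at about (622,245), the needle leans fully to the pan side, and the knob is at (298,295). I'll go to the knob with the fingers about 40 mm apart along the beam.

>>> servo_tool([
  {"grip":0.53,"x":16,"y":25,"z":0,"roll":0},
  {"grip":0.53,"x":16,"y":24,"z":0,"roll":0},
  {"grip":0.53,"x":0,"y":0,"z":35,"roll":0},
  {"grip":0.53,"x":0,"y":0,"z":35,"roll":0},
  {"grip":0.53,"x":0,"y":0,"z":15,"roll":0},
])

```text
clock: 12.53
tcp_pos: [0.5679, -0.1495, 0.2696]
orientation: [-0.001, 0.996, 0.088, -0.002]
wrist_force: [-0.4, 0.0, 0.0]
finger_gap: 0.04
grip_force: 0.0
```

>>> servo_tool([
  {"grip":0.53,"x":0,"y":0,"z":0,"roll":0},
  {"grip":0.53,"x":0,"y":0,"z":0,"roll":0},
])

```text
clock: 12.7
tcp_pos: [0.5683, -0.1493, 0.2737]
orientation: [-0.0, 0.996, 0.088, -0.001]
wrist_force: [0.3, 0.1, 0.2]
finger_gap: 0.0399
grip_force: 0.0
```

```bash
python3 -c "
from h import *
go([.5691,-.1494,.195])
for d in (.109,.115,.121):
  k=np.array([.549,-.0362])-d*np.array([-.175,.9846]); print(d,proj('wrist',[*k,.228])*1.8-[100,0],proj('wrist',[*k,.183])*1.8-[100,0])
im=env.read_camera('wrist')
im=cv2.resize(im,None,fx=1.8,fy=1.8)[:,100:820][:600];cv2.imwrite('pics/w4.png',im[:,:,::-1])"
```

```text
t 12.7 tcp [ 0.5683 -0.1493  0.2737] xang 10.05 tilt [-0.0016 -0.0009] F [0.35 0.15 0.17] gap 0.0399 gf 0.0 j [-0.39  0.33  0.18  1.42 -0.    2.57]
move mm (tool) [ 0.9  0.4 78.7]
0.109 [349.07938226 394.69095201] [352.29778523 358.04552513]
0.115 [366.70457682 394.69607559] [366.78089485 358.04732525]
0.121 [384.33129392 394.698339  ] [381.2650223  358.04893327]
```

View pics/w4.png

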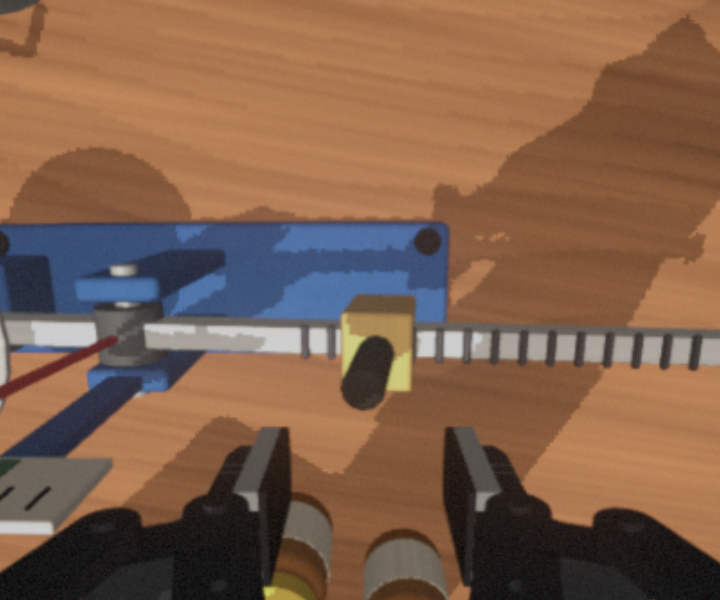

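Knob top at (364,388) between the fingers, about 2 mm further along tool +x than predicted. I'll descend around it and write a numeric needle reader.

>>> servo_tool([
  {"grip":0.53,"x":3,"y":1,"z":20,"roll":0},
  {"grip":0.53,"x":0,"y":0,"z":20,"roll":0},
  {"grip":0.53,"x":0,"y":0,"z":20,"roll":0},
  {"grip":0.53,"x":0,"y":0,"z":16,"roll":0},
  {"grip":0.53,"x":0,"y":0,"z":0,"roll":0},
])

```text
clock: 13.17
tcp_pos: [0.5714, -0.1495, 0.197]
orientation: [-0.0, 0.996, 0.088, -0.001]
wrist_force: [0.0, 0.2, -0.5]
finger_gap: 0.04
grip_force: 0.0
```

>>> servo_tool([
  {"grip":0.65,"x":0,"y":0,"z":0,"roll":0},
  {"grip":0.69,"x":0,"y":0,"z":0,"roll":0},
  {"grip":0.69,"x":0,"y":0,"z":0,"roll":0},
])

```text
clock: 13.42
tcp_pos: [0.5731, -0.1504, 0.2004]
orientation: [0.001, 0.996, 0.087, 0.002]
wrist_force: [-0.1, 0.1, 1.1]
finger_gap: 0.0263
grip_force: 0.0
```

```bash
cat >> h.py <<'E'
YH=np.array([-.175,.9846]); PV=np.array([.549,-.0362])
def needle(im=None):
    if im is None: im=env.read_camera('scene')
    f=im.astype(np.float32); red=f[:,:,0]-(f[:,:,1]+f[:,:,2])/2
    red[f[:,:,0]-f[:,:,2]<0]=0
    red=np.where(f[:,:,1]<f[:,:,2]*1.25,red,0)   # drop wood/brass, keep true red
    best=[]
    for t in np.arange(-.15,.151,.005):
        v=0
        for r in np.linspace(.06,.132,20):
            p=proj('scene',[*(PV+YH*r*np.sin(t)),.14+r*np.cos(t)])
            v+=cv2.getRectSubPix(red,(1,1),(float(p[0]),float(p[1])))[0,0]
        best.append((v/20,t))
    b=np.array(best); w=np.clip(b[:,0]-.6*b[:,0].max(),0,None)
    return round(float((w*b[:,1]).sum()/w.sum()),4), round(float(b[:,0].max()),1)
def dist():
    s=env.get_state(); r=np.array(s["tcp_pos"][:2])-PV; print("d_tcp",round(-r@YH*1000,1),"xoff",round(float(r@[.9846,.175])*1000,1),"F out",round(-np.array(s["wrist_force"][:2])@YH,2))
E
python3 -c "
from h import *
go([.5691,-.1494,.195]);dist()
print(needle(cv2.imread('pics/raw.png')[:,:,::-1]),needle())"
```

```text
t 13.42 tcp [ 0.5731 -0.1504  0.2004] xang 10.02 tilt [0.0032 0.0022] F [-0.09  0.1   1.15] gap 0.0263 gf 0.0 j [-0.39  0.35  0.03  1.24 -0.    2.57]
move mm (tool) [-3.8 -1.7  5.4]
d_tcp 116.6 xoff 3.8 F out -0.12
(-0.1207, 40.8) (0.0729, 28.5)
```

>>> servo_tool([
  {"grip":0.69,"x":0,"y":0,"z":-4,"roll":0},
  {"grip":0.69,"x":0,"y":0,"z":-2,"roll":0},
  {"grip":0.69,"x":0,"y":0,"z":0,"roll":0},
  {"grip":0.69,"x":0,"y":0,"z":0,"roll":0},
  {"grip":0.69,"x":0,"y":0,"z":0,"roll":0},
])

```text
clock: 13.88
tcp_pos: [0.5719, -0.1499, 0.2041]
orientation: [0.0, 0.996, 0.087, 0.0]
wrist_force: [0.4, -0.7, -0.6]
finger_gap: 0.0264
grip_force: 0.0
```

```bash
python3 -c "
from h import *
go([.5691,-.1494,.195]);dist()
print(needle(),needle());a=cv2.imread('pics/s3.png')[:,:,::-1]
print(env.get_state()['tcp_pos'])
im=np.zeros((384,512,3),np.uint8);im[140:280,130:330]=cv2.resize(a,(200,140),interpolation=cv2.INTER_AREA);print(needle(im))"
```

```text
t 13.88 tcp [ 0.5719 -0.1499  0.2041] xang 10.01 tilt [0.0001 0.0002] F [ 0.37 -0.67 -0.56] gap 0.0264 gf 0.0 j [-0.39  0.35  0.04  1.25 -0.    2.57]
move mm (tool) [-2.7 -1.   9.1]
d_tcp 116.0 xoff 2.7 F out 0.73
(0.0745, 27.6) (0.0735, 26.8)
[ 0.57180077 -0.1498603   0.20384391]Traceback (most recent call last):
  File "<string>", line 6, in <module>
    im=np.zeros((384,512,3),np.uint8);im[140:280,130:330]=cv2.resize(a,(200,140),interpolation=cv2.INTER_AREA);print(needle(im))
                                                                                                                     ~~~~~~^^^^
  File "h.py", line 48, in needle
    p=proj('scene',[*(PV+YH*r*np.sin(t)),.14+r*np.cos(t)])
  File "h.py", line 20, in proj
    c,f=cal(n); R,t=ext(n); q=R@np.array(P,float)+t; p=q[:2]/q[2]; p=p*(1+c["k1"]*(p@p)); return p*f+[c["cx"],c["cy"]]
        ~~~^^^
  File "h.py", line 4, in cal
    c=env.get_calibration(n); f=192/np.tan(np.radians(c["vertical_fov"])/2)
ValueError: time passes only in moves, steps and waits
```

>>> servo_tool([
  {"grip":0.69,"x":-2,"y":0,"z":5,"roll":0},
  {"grip":0.69,"x":0,"y":0,"z":5,"roll":0},
  {"grip":0.69,"x":0,"y":3,"z":0,"roll":0},
  {"grip":0.69,"x":0,"y":3,"z":0,"roll":0},
  {"grip":0.69,"x":0,"y":3,"z":0,"roll":0},
])

```text
clock: 14.4
tcp_pos: [0.5709, -0.159, 0.1934]
orientation: [-0.0, 0.996, 0.087, -0.001]
wrist_force: [-0.9, -0.1, -0.0]
finger_gap: 0.0267
grip_force: 0.4
```

>>> servo_tool([
  {"grip":0.69,"x":0,"y":3,"z":0,"roll":0},
  {"grip":0.69,"x":0,"y":3,"z":0,"roll":0},
  {"grip":0.69,"x":0,"y":3,"z":0,"roll":0},
  {"grip":0.69,"x":0,"y":3,"z":0,"roll":0},
  {"grip":0.69,"x":0,"y":3,"z":0,"roll":0},
])

```text
clock: 14.82
tcp_pos: [0.5743, -0.1742, 0.194]
orientation: [0.0, 0.996, 0.087, -0.0]
wrist_force: [-1.0, 2.6, -0.8]
finger_gap: 0.0264
grip_force: 2.6
```

```bash
python3 -c "
from h import *
go([.5691,-.1494,.195]);dist()
a=needle();print(a,(a[0]+.0236)*1.133)
im=env.read_camera('scene');cv2.imwrite('pics/p1.png',im[:,:,::-1])"
```

```text
t 14.82 tcp [ 0.5743 -0.1742  0.194 ] xang 10.02 tilt [-0.0001  0.0004] F [-0.97  2.58 -0.84] gap 0.0264 gf 2.6 j [-0.43  0.37  0.04  1.24 -0.    2.54]
move mm (tool) [ -0.8 -25.4  -1. ]
d_tcp 140.3 xoff 0.7 F out -2.71
(0.0673, 34.8) 0.10298969999999999
```

>>> servo_tool([
  {"grip":0.69,"x":0,"y":3,"z":0,"roll":0},
  {"grip":0.69,"x":0,"y":3,"z":0,"roll":0},
  {"grip":0.69,"x":0,"y":3,"z":0,"roll":0},
  {"grip":0.69,"x":0,"y":3,"z":0,"roll":0},
  {"grip":0.69,"x":0,"y":3,"z":0,"roll":0},
])

```text
clock: 15.33
tcp_pos: [0.5765, -0.1876, 0.1937]
orientation: [-0.001, 0.996, 0.087, -0.0]
wrist_force: [0.9, 11.1, -6.2]
finger_gap: 0.0267
grip_force: 5.5
```

>>> servo_tool([
  {"grip":0.69,"x":0,"y":3,"z":0,"roll":0},
  {"grip":0.69,"x":0,"y":3,"z":0,"roll":0},
  {"grip":0.69,"x":0,"y":0,"z":0,"roll":0},
])

```text
clock: 15.58
tcp_pos: [0.5782, -0.1957, 0.1943]
orientation: [0.001, 0.996, 0.087, 0.0]
wrist_force: [0.5, 0.3, -0.4]
finger_gap: 0.0263
grip_force: 0.0
```

```bash
python3 -c "
from h import *
go([.5691,-.1494,.195]);dist()
a=needle();print(a,(a[0]+.0236)*1.133)"
```

```text
t 15.58 tcp [ 0.5782 -0.1957  0.1943] xang 9.97 tilt [0.0006 0.0019] F [ 0.49  0.28 -0.42] gap 0.0263 gf 0.0 j [-0.46  0.39  0.07  1.25 -0.    2.51]
move mm (tool) [ -1.  -47.2  -0.8]
d_tcp 162.2 xoff 0.9 F out -0.19
(0.0496, 42.5) 0.0829356
```

>>> servo_tool([
  {"grip":0.69,"x":0,"y":-1,"z":0,"roll":0},
  {"grip":0.69,"x":0,"y":0,"z":0,"roll":0},
  {"grip":0.69,"x":0,"y":0,"z":0,"roll":0},
  {"grip":0.69,"x":0,"y":0,"z":0,"roll":0},
  {"grip":0.69,"x":0,"y":0,"z":0,"roll":0},
])

```text
clock: 16.05
tcp_pos: [0.5776, -0.1937, 0.1942]
orientation: [0.0, 0.996, 0.087, 0.0]
wrist_force: [0.4, 0.7, 0.1]
finger_gap: 0.0266
grip_force: 0.0
```

>>> servo_tool([
  {"grip":0.69,"x":0,"y":0,"z":0,"roll":0},
  {"grip":0.69,"x":0,"y":0,"z":0,"roll":0},
  {"grip":0.69,"x":0,"y":0,"z":0,"roll":0},
  {"grip":0.69,"x":0,"y":0,"z":0,"roll":0},
  {"grip":0.69,"x":0,"y":0,"z":0,"roll":0},
])

```text
clock: 16.47
tcp_pos: [0.5776, -0.1936, 0.194]
orientation: [0.0, 0.996, 0.087, 0.0]
wrist_force: [-0.1, 0.3, 0.4]
finger_gap: 0.0267
grip_force: 0.0
```

>>> servo_tool([
  {"grip":0.69,"x":0,"y":0,"z":0,"roll":0},
  {"grip":0.69,"x":0,"y":0,"z":0,"roll":0},
  {"grip":0.69,"x":0,"y":0,"z":0,"roll":0},
  {"grip":0.69,"x":0,"y":0,"z":0,"roll":0},
  {"grip":0.69,"x":0,"y":0,"z":0,"roll":0},
])

```text
clock: 16.88
tcp_pos: [0.5776, -0.1936, 0.194]
orientation: [0.0, 0.996, 0.087, -0.0]
wrist_force: [-0.1, -0.7, -0.4]
finger_gap: 0.0263
grip_force: 0.0
```

```bash
python3 -c "
from h import *
go([.5691,-.1494,.195]);dist()
for i in range(3): a=needle();print(a,(a[0]+.0236)*1.133)"
```

```text
t 16.88 tcp [ 0.5776 -0.1936  0.194 ] xang 10.01 tilt [-0.      0.0001] F [-0.08 -0.72 -0.35] gap 0.0263 gf 0.0 j [-0.46  0.39  0.07  1.25 -0.    2.51]
move mm (tool) [ -0.7 -45.   -1. ]
d_tcp 160.0 xoff 0.6 F out 0.7
(0.0435, 43.9) 0.07602429999999999
(0.0433, 43.8) 0.0757977
(0.0444, 47.0) 0.077044
```

>>> servo_tool([
  {"grip":0.69,"x":0,"y":2,"z":2,"roll":0},
  {"grip":0.69,"x":0,"y":2,"z":2,"roll":0},
  {"grip":0.69,"x":0,"y":2,"z":0,"roll":0},
  {"grip":0.69,"x":0,"y":2,"z":0,"roll":0},
  {"grip":0.69,"x":0,"y":2,"z":0,"roll":0},
])

```text
clock: 17.45
tcp_pos: [0.5787, -0.2016, 0.1889]
orientation: [-0.002, 0.996, 0.088, -0.001]
wrist_force: [0.0, 9.5, -4.4]
finger_gap: 0.0266
grip_force: 4.6
```

>>> servo_tool([
  {"grip":0.69,"x":0,"y":2,"z":0,"roll":0},
  {"grip":0.69,"x":0,"y":2,"z":0,"roll":0},
  {"grip":0.69,"x":0,"y":2,"z":0,"roll":0},
  {"grip":0.69,"x":0,"y":2,"z":0,"roll":0},
  {"grip":0.69,"x":0,"y":2,"z":0,"roll":0},
])

```text
clock: 17.87
tcp_pos: [0.581, -0.2133, 0.1899]
orientation: [-0.0, 0.996, 0.087, -0.0]
wrist_force: [-1.1, 6.8, -2.7]
finger_gap: 0.0264
grip_force: 3.3
```

```bash
python3 -c "
from h import *
go([.5691,-.1494,.195]);dist()
for i in range(2): a=needle();print(a,(a[0]+.0236)*1.133)
dist()"
```

```text
t 17.87 tcp [ 0.581  -0.2133  0.1899] xang 10.01 tilt [-0.0001 -0.0003] F [-1.05  6.82 -2.67] gap 0.0264 gf 3.3 j [-0.48  0.41  0.09  1.25  0.    2.49]
move mm (tool) [ -0.6 -65.   -5. ]
d_tcp 180.0 xoff 0.5 F out -6.9
(0.0274, 34.9) 0.05778300000000001
(0.0248, 35.5) 0.054837199999999996
d_tcp 179.8 xoff 0.5 F out -2.62
```

>>> servo_tool([
  {"grip":0.69,"x":0,"y":2,"z":0,"roll":0},
  {"grip":0.69,"x":0,"y":2,"z":0,"roll":0},
  {"grip":0.69,"x":0,"y":2,"z":0,"roll":0},
  {"grip":0.69,"x":0,"y":2,"z":0,"roll":0},
  {"grip":0.69,"x":0,"y":2,"z":0,"roll":0},
])

```text
clock: 18.38
tcp_pos: [0.583, -0.2238, 0.1902]
orientation: [0.001, 0.996, 0.087, 0.0]
wrist_force: [0.4, -0.6, -0.0]
finger_gap: 0.0263
grip_force: 0.0
```

>>> servo_tool([
  {"grip":0.69,"x":0,"y":0,"z":0,"roll":0},
  {"grip":0.69,"x":0,"y":0,"z":0,"roll":0},
])

```text
clock: 18.55
tcp_pos: [0.5831, -0.2241, 0.1906]
orientation: [0.001, 0.996, 0.087, 0.001]
wrist_force: [-0.5, -0.5, -0.0]
finger_gap: 0.0266
grip_force: 0.0
```

```bash
python3 -c "
from h import *
go([.5691,-.1494,.195]);dist()
for i in range(2): a=needle();print(a,(a[0]+.0236)*1.133)
dist()"
```

```text
t 18.55 tcp [ 0.5831 -0.2241  0.1906] xang 9.96 tilt [0.0009 0.0017] F [-0.51 -0.47 -0.  ] gap 0.0266 gf 0.0 j [-0.49  0.42  0.1   1.25 -0.    2.47]
move mm (tool) [ -0.9 -76.   -4.5]
d_tcp 191.0 xoff 0.7 F out 0.37
(0.0161, 53.5) 0.0449801
(0.0034, 34.8) 0.030591
d_tcp 190.6 xoff 0.6 F out 0.32
```

Contact is released and the beam is settling. I'll lift straight up off the knob, wait, and read.

>>> servo_tool([
  {"grip":0.69,"x":0,"y":0,"z":0,"roll":0},
  {"grip":0.69,"x":0,"y":0,"z":0,"roll":0},
  {"grip":0.69,"x":0,"y":0,"z":0,"roll":0},
  {"grip":0.69,"x":0,"y":0,"z":0,"roll":0},
  {"grip":0.69,"x":0,"y":0,"z":0,"roll":0},
])

```text
clock: 19.07
tcp_pos: [0.5828, -0.2231, 0.19]
orientation: [0.0, 0.996, 0.087, -0.0]
wrist_force: [0.9, 0.3, -0.6]
finger_gap: 0.0265
grip_force: 0.0
```

>>> servo_tool([
  {"grip":0.69,"x":0,"y":0,"z":0,"roll":0},
  {"grip":0.69,"x":0,"y":0,"z":0,"roll":0},
  {"grip":0.69,"x":0,"y":0,"z":0,"roll":0},
  {"grip":0.69,"x":0,"y":0,"z":0,"roll":0},
  {"grip":0.69,"x":0,"y":0,"z":0,"roll":0},
])

```text
clock: 19.48
tcp_pos: [0.5828, -0.2231, 0.19]
orientation: [0.0, 0.996, 0.087, 0.0]
wrist_force: [0.0, 0.2, 0.0]
finger_gap: 0.0261
grip_force: 0.0
```

>>> servo_tool([
  {"grip":0.53,"x":0,"y":0,"z":0,"roll":0},
  {"grip":0.53,"x":0,"y":0,"z":0,"roll":0},
  {"grip":0.53,"x":0,"y":0,"z":0,"roll":0},
  {"grip":0.53,"x":0,"y":0,"z":0,"roll":0},
  {"grip":0.53,"x":0,"y":0,"z":0,"roll":0},
])

```text
clock: 19.9
tcp_pos: [0.5828, -0.2231, 0.19]
orientation: [0.0, 0.996, 0.087, -0.0]
wrist_force: [0.2, 0.6, -0.3]
finger_gap: 0.04
grip_force: 0.0
```

>>> servo_tool([
  {"grip":0.53,"x":0,"y":0,"z":-15,"roll":0},
  {"grip":0.53,"x":0,"y":0,"z":-30,"roll":0},
  {"grip":0.53,"x":0,"y":0,"z":-30,"roll":0},
  {"grip":0.53,"x":0,"y":0,"z":-15,"roll":0},
  {"grip":0.53,"x":0,"y":0,"z":0,"roll":0},
])

```text
clock: 20.32
tcp_pos: [0.5844, -0.2239, 0.2847]
orientation: [0.002, 0.996, 0.087, 0.003]
wrist_force: [-0.2, 0.2, 0.3]
finger_gap: 0.0401
grip_force: 0.0
```

>>> servo_tool([
  {"grip":0.53,"x":0,"y":0,"z":0,"roll":0},
  {"grip":0.53,"x":0,"y":0,"z":0,"roll":0},
  {"grip":0.53,"x":0,"y":0,"z":0,"roll":0},
  {"grip":0.53,"x":0,"y":0,"z":0,"roll":0},
  {"grip":0.53,"x":0,"y":0,"z":0,"roll":0},
])

```text
clock: 20.73
tcp_pos: [0.5823, -0.2229, 0.2787]
orientation: [-0.001, 0.996, 0.087, -0.001]
wrist_force: [0.2, 0.1, -0.1]
finger_gap: 0.0401
grip_force: 0.0
```

>>> servo_tool([
  {"grip":0.53,"x":0,"y":0,"z":0,"roll":0},
  {"grip":0.53,"x":0,"y":0,"z":0,"roll":0},
  {"grip":0.53,"x":0,"y":0,"z":0,"roll":0},
  {"grip":0.53,"x":0,"y":0,"z":0,"roll":0},
  {"grip":0.53,"x":0,"y":0,"z":0,"roll":0},
])

```text
clock: 21.15
tcp_pos: [0.5828, -0.2231, 0.28]
orientation: [0.0, 0.996, 0.087, -0.0]
wrist_force: [0.0, 0.1, 1.0]
finger_gap: 0.0406
grip_force: 0.0
```

```bash
python3 -c "
from h import *
go([.5691,-.1494,.195])
for i in range(4):
  im=env.read_camera('scene'); a=needle(im);print(a,(a[0]+.0236)*1.133)
r=im.astype(int); g=(r[:,:,1]-np.maximum(r[:,:,0],r[:,:,2]))
sub=g[170:200,225:260]; ys,xs=np.nonzero(sub>15); print('green',xs.mean()+225,ys.mean()+170,len(xs))
zero=[*(PV-.018*np.array([.9846,.175])),.275];print(proj('scene',zero))
for t in (-.026,0,.026): print(t,proj('scene',[*(PV+YH*.135*np.sin(t)),.275]))
cv2.imwrite('pics/fin.png',cv2.resize(im[140:280,130:330],(800,560),interpolation=cv2.INTER_CUBIC)[:,:,::-1])"
```

```text
t 21.15 tcp [ 0.5828 -0.2231  0.28  ] xang 10.01 tilt [-0.      0.0001] F [0.01 0.13 0.97] gap 0.0406 gf 0.0 j [-0.49  0.41  0.3   1.46 -0.    2.47]
move mm (tool) [ -0.7 -75.   85. ]
(-0.0404, 45.3) -0.0190344
(-0.0405, 45.6) -0.019147700000000004
(-0.0404, 45.3) -0.0190344
(-0.0402, 45.5) -0.0188078
green 241.0 180.5 8
[241.83535902 182.1979768 ]
-0.026 [242.49180044 187.57407764]
0 [243.74030721 187.24269993]
0.026 [244.98774841 186.91163054]
```

```bash
python3 -c "
from h import *
w=env.read_camera('wrist')[130:330]; s=env.read_camera('scene')[172:212,220:270]; b=cv2.imread('pics/raw.png')[172:212,220:270,::-1]
cv=lambda a,z:cv2.resize(a,z,interpolation=cv2.INTER_CUBIC)
im=np.vstack([cv(w,(800,312)),np.hstack([cv(b,(360,288)),np.zeros((288,80,3),np.uint8),cv(s,(360,288))])])
cv2.imwrite('pics/c.png',im[:,:,::-1])"
```

```text
(no output)
```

View pics/c.png

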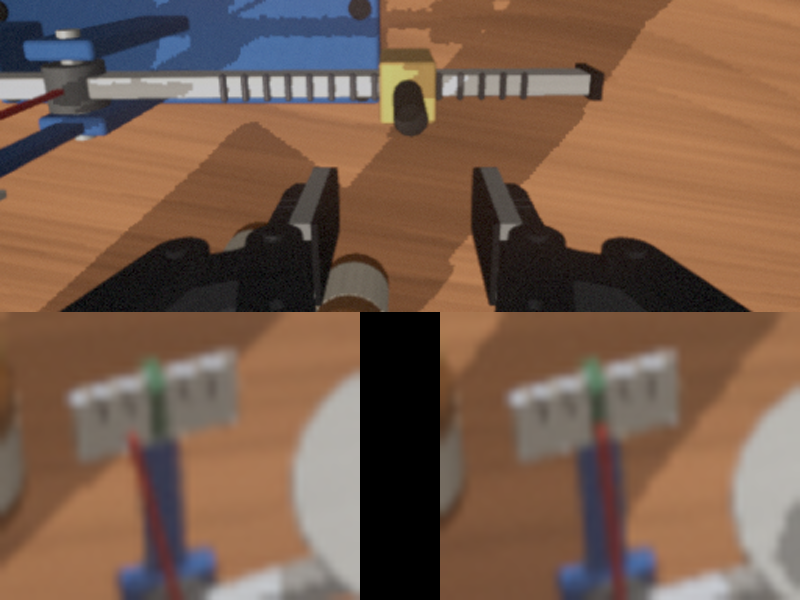

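Wrist view: the poise sits at notch 8 (block centre (409,90) between ridges, four ridges outside). Scene crops: the tip is now at about (601,425), next to the green band at (597,400), against the starting stop shown at left. That is too coarse to be sure, so I'll bring the wrist camera over the dial and measure numerically.

>>> servo_tool([
  {"grip":0.53,"x":0,"y":0,"z":-30,"roll":0},
  {"grip":0.53,"x":0,"y":0,"z":-30,"roll":0},
  {"grip":0.53,"x":-14,"y":-38,"z":0,"roll":0},
  {"grip":0.53,"x":-14,"y":-38,"z":0,"roll":0},
  {"grip":0.53,"x":-14,"y":-38,"z":0,"roll":0},
])

```text
clock: 21.87
tcp_pos: [0.5218, -0.1179, 0.3402]
orientation: [0.0, 0.996, 0.086, 0.001]
wrist_force: [0.8, 0.7, 0.6]
finger_gap: 0.04
grip_force: 0.0
```

>>> servo_tool([
  {"grip":0.53,"x":-14,"y":-38,"z":0,"roll":0},
  {"grip":0.53,"x":-14,"y":-38,"z":0,"roll":0},
  {"grip":0.53,"x":0,"y":0,"z":0,"roll":0},
  {"grip":0.53,"x":0,"y":0,"z":0,"roll":0},
  {"grip":0.53,"x":0,"y":0,"z":0,"roll":0},
])

```text
clock: 22.28
tcp_pos: [0.4812, -0.0482, 0.3404]
orientation: [0.0, 0.996, 0.088, 0.001]
wrist_force: [0.6, 0.1, 0.2]
finger_gap: 0.0401
grip_force: 0.0
```

>>> servo_tool([
  {"grip":0.53,"x":0,"y":0,"z":0,"roll":0},
  {"grip":0.53,"x":0,"y":0,"z":0,"roll":0},
  {"grip":0.53,"x":0,"y":0,"z":0,"roll":0},
])

```text
clock: 22.53
tcp_pos: [0.4814, -0.0491, 0.3395]
orientation: [-0.0, 0.996, 0.086, -0.0]
wrist_force: [0.4, -0.6, -0.2]
finger_gap: 0.0399
grip_force: 0.0
```

```bash
cat > n.py <<'E'
from h import *
go([.48,-.048,.34]);dist()
im=env.read_camera('wrist');cv2.imwrite('pics/n.png',im[:,:,::-1])
XH=np.array([.9846,.175])
print('exp tip',proj('wrist',[*PV,.275]),'zero',proj('wrist',[*(PV-.018*XH),.275]),'top',proj('wrist',[*(PV-.018*XH),.282]))
r=im.astype(int);R,G,B=r[...,0],r[...,1],r[...,2]
red=((R>2*G)&(R>2*B)&(R>60)).astype(np.uint8);grn=((G>1.3*R)&(G>1.2*B)&(G>40)).astype(np.uint8)
for nm,m in (('red',red),('green',grn)):
    n,l,st,c=cv2.connectedComponentsWithStats(m)
    for i in range(1,n):
        if st[i,4]>25:
            ys,xs=np.nonzero(l==i); print(nm,st[i],c[i].round(1))
            for y in range(ys.min(),ys.max()+1,max(1,(ys.max()-ys.min())//10)):
                x=xs[ys==y]; print('  row',y,x.min(),x.max())
E
python3 n.py
```

```text
t 22.53 tcp [ 0.4814 -0.0491  0.3395] xang 9.92 tilt [-0.0006 -0.0001] F [ 0.37 -0.57 -0.21] gap 0.0399 gf 0.0 j [-0.27  0.13  0.07  1.52 -0.    2.7 ]
move mm (tool) [-1.2 -1.4 -0.5]
d_tcp 0.9 xoff -68.8 F out 0.62
exp tip [257.18352695 104.17716635] zero [257.29144675 133.84054579] top [257.22341853 134.80305123]
red [257  99   9   6  43] [261.6 101.8]
  row 99 263 265
  row 100 259 265
  row 101 258 265
  row 102 257 265
  row 103 257 265
  row 104 259 265
red [  0 147  46  49 957] [ 28.5 167.1]
  row 147 15 22
  row 151 3 33
  row 155 11 37
  row 159 16 39
  row 163 19 42
  row 167 22 44
  row 171 24 44
  row 175 25 44
  row 179 26 44
  row 183 25 42
  row 187 25 38
  row 191 23 31
  row 195 19 20
green [252 124  10  23 193] [256.5 134.7]
  row 124 256 260
  row 126 252 261
  row 128 252 261
  row 130 252 261
  row 132 253 260
  row 134 253 260
  row 136 253 260
  row 138 253 260
  row 140 253 260
  row 142 253 260
  row 144 253 260
  row 146 253 260
```

From overhead, the needle tip sits at about column 264 and the green band spans 252–261. That makes the tilt about -0.03, one notch too far out. I'll go back and bring the poise in one notch.

>>> servo_tool([
  {"grip":0.53,"x":14,"y":38,"z":0,"roll":0},
  {"grip":0.53,"x":14,"y":38,"z":0,"roll":0},
  {"grip":0.53,"x":14,"y":38,"z":0,"roll":0},
  {"grip":0.53,"x":14,"y":38,"z":0,"roll":0},
  {"grip":0.53,"x":14,"y":38,"z":0,"roll":0},
])

```text
clock: 23.0
tcp_pos: [0.5835, -0.2255, 0.3395]
orientation: [-0.0, 0.996, 0.087, -0.0]
wrist_force: [1.5, 0.1, 0.9]
finger_gap: 0.0404
grip_force: 0.0
```

>>> servo_tool([
  {"grip":0.53,"x":0,"y":0,"z":0,"roll":0},
  {"grip":0.53,"x":0,"y":0,"z":0,"roll":0},
  {"grip":0.53,"x":0,"y":0,"z":30,"roll":0},
  {"grip":0.53,"x":0,"y":0,"z":30,"roll":0},
  {"grip":0.53,"x":0,"y":0,"z":0,"roll":0},
])

```text
clock: 23.42
tcp_pos: [0.5792, -0.2207, 0.2735]
orientation: [-0.003, 0.996, 0.087, -0.005]
wrist_force: [-0.7, 1.2, -2.1]
finger_gap: 0.0403
grip_force: 0.0
```

>>> servo_tool([
  {"grip":0.53,"x":0,"y":0,"z":0,"roll":0},
  {"grip":0.53,"x":0,"y":0,"z":0,"roll":0},
])

```text
clock: 23.58
tcp_pos: [0.5831, -0.2227, 0.2823]
orientation: [0.001, 0.996, 0.088, 0.001]
wrist_force: [0.2, -0.3, -0.5]
finger_gap: 0.04
grip_force: 0.0
```

```bash
python3 -c "
from h import *
go([.5828,-.2235,.19]);dist()"
```

```text
t 23.58 tcp [ 0.5831 -0.2227  0.2823] xang 10.05 tilt [0.0019 0.0015] F [ 0.2  -0.26 -0.53] gap 0.04 gf 0.0 j [-0.49  0.41  0.3   1.47 -0.    2.47]
move mm (tool) [-0.6  0.6 92.3]
d_tcp 189.6 xoff 0.9 F out 0.29
```

>>> servo_tool([
  {"grip":0.53,"x":0,"y":0,"z":22,"roll":0},
  {"grip":0.53,"x":0,"y":0,"z":22,"roll":0},
  {"grip":0.53,"x":0,"y":0,"z":22,"roll":0},
  {"grip":0.53,"x":0,"y":0,"z":15,"roll":0},
  {"grip":0.53,"x":0,"y":0,"z":4,"roll":0},
])

```text
clock: 24.0
tcp_pos: [0.5831, -0.2229, 0.1952]
orientation: [0.0, 0.996, 0.087, 0.0]
wrist_force: [-0.3, -0.3, -0.3]
finger_gap: 0.0401
grip_force: 0.0
```

>>> servo_tool([
  {"grip":0.6,"x":0,"y":0,"z":0,"roll":0},
  {"grip":0.69,"x":0,"y":0,"z":0,"roll":0},
  {"grip":0.69,"x":0,"y":0,"z":0,"roll":0},
  {"grip":0.69,"x":0,"y":0,"z":0,"roll":0},
])

```text
clock: 24.33
tcp_pos: [0.5838, -0.2236, 0.197]
orientation: [0.001, 0.996, 0.087, 0.001]
wrist_force: [1.3, 0.6, 0.7]
finger_gap: 0.0266
grip_force: 0.0
```

>>> servo_tool([
  {"grip":0.69,"x":0,"y":-2,"z":0,"roll":0},
  {"grip":0.69,"x":0,"y":-2,"z":0,"roll":0},
  {"grip":0.69,"x":0,"y":-2,"z":0,"roll":0},
  {"grip":0.69,"x":0,"y":-2,"z":0,"roll":0},
  {"grip":0.69,"x":0,"y":-2,"z":0,"roll":0},
])

```text
clock: 24.75
tcp_pos: [0.5825, -0.218, 0.1973]
orientation: [0.005, 0.996, 0.086, 0.002]
wrist_force: [-0.7, -10.2, 3.3]
finger_gap: 0.0265
grip_force: 4.3
```

```bash
python3 -c "
from h import *
go([.5828,-.2235,.19]);dist();print(needle())"
```

```text
t 24.75 tcp [ 0.5825 -0.218   0.1973] xang 9.87 tilt [0.0021 0.0108] F [ -0.68 -10.21   3.34] gap 0.0265 gf 4.3 j [-0.48  0.41  0.1   1.26 -0.01  2.49]
move mm (tool) [-0.7  5.4  7.3]
d_tcp 184.9 xoff 1.2 F out 9.93
(-0.0321, 44.9)
```

>>> servo_tool([
  {"grip":0.69,"x":0,"y":0,"z":0,"roll":0},
  {"grip":0.69,"x":0,"y":-1,"z":0,"roll":0},
])

```text
clock: 24.97
tcp_pos: [0.5811, -0.2124, 0.1953]
orientation: [0.0, 0.996, 0.087, 0.0]
wrist_force: [0.6, -0.7, 0.5]
finger_gap: 0.0265
grip_force: 0.5
```

>>> servo_tool([
  {"grip":0.69,"x":0,"y":-1,"z":0,"roll":0},
  {"grip":0.69,"x":0,"y":-1,"z":0,"roll":0},
])

```text
clock: 25.13
tcp_pos: [0.5802, -0.2096, 0.1947]
orientation: [-0.001, 0.996, 0.087, -0.0]
wrist_force: [-0.2, 1.5, -0.6]
finger_gap: 0.0265
grip_force: 0.0
```

```bash
python3 -c "
from h import *
go([.5828,-.2235,.19]);dist();print(needle());dist()"
```

```text
t 25.13 tcp [ 0.5802 -0.2096  0.1947] xang 10.03 tilt [-0.0007 -0.0011] F [-0.16  1.5  -0.62] gap 0.0265 gf 0.0 j [-0.48  0.41  0.09  1.26  0.    2.49]
move mm (tool) [ 0.1 14.2  4.6]
d_tcp 176.2 xoff 0.4 F out -1.5
(-0.043, 44.3)
d_tcp 175.9 xoff 0.3 F out 0.66
```

>>> servo_tool([
  {"grip":0.69,"x":0,"y":2,"z":0,"roll":0},
  {"grip":0.6,"x":0,"y":0,"z":0,"roll":0},
  {"grip":0.53,"x":0,"y":0,"z":0,"roll":0},
  {"grip":0.53,"x":0,"y":0,"z":0,"roll":0},
  {"grip":0.53,"x":0,"y":0,"z":-15,"roll":0},
])

```text
clock: 25.6
tcp_pos: [0.5794, -0.2115, 0.2071]
orientation: [-0.001, 0.996, 0.087, -0.002]
wrist_force: [0.7, 0.4, -1.4]
finger_gap: 0.0403
grip_force: 0.0
```

>>> servo_tool([
  {"grip":0.53,"x":0,"y":0,"z":-30,"roll":0},
  {"grip":0.53,"x":0,"y":0,"z":-35,"roll":0},
  {"grip":0.53,"x":0,"y":0,"z":-35,"roll":0},
  {"grip":0.53,"x":0,"y":0,"z":-30,"roll":0},
  {"grip":0.53,"x":0,"y":0,"z":0,"roll":0},
])

```text
clock: 26.02
tcp_pos: [0.5824, -0.2131, 0.3473]
orientation: [0.003, 0.996, 0.087, 0.004]
wrist_force: [-0.5, -0.3, 0.3]
finger_gap: 0.0399
grip_force: 0.0
```

>>> servo_tool([
  {"grip":0.53,"x":-14,"y":-35,"z":0,"roll":0},
  {"grip":0.53,"x":-14,"y":-35,"z":0,"roll":0},
  {"grip":0.53,"x":-14,"y":-35,"z":0,"roll":0},
  {"grip":0.53,"x":-14,"y":-35,"z":0,"roll":0},
  {"grip":0.53,"x":-14,"y":-37,"z":0,"roll":0},
])

```text
clock: 26.43
tcp_pos: [0.48, -0.0491, 0.3395]
orientation: [-0.0, 0.996, 0.087, -0.0]
wrist_force: [0.3, 0.3, -0.3]
finger_gap: 0.0399
grip_force: 0.0
```

>>> servo_tool([
  {"grip":0.53,"x":0,"y":0,"z":0,"roll":0},
  {"grip":0.53,"x":0,"y":0,"z":0,"roll":0},
  {"grip":0.53,"x":0,"y":0,"z":0,"roll":0},
  {"grip":0.53,"x":0,"y":0,"z":0,"roll":0},
  {"grip":0.53,"x":0,"y":0,"z":0,"roll":0},
])

```text
clock: 26.85
tcp_pos: [0.4818, -0.0511, 0.3395]
orientation: [0.0, 0.996, 0.087, -0.0]
wrist_force: [0.8, -0.2, -0.3]
finger_gap: 0.0399
grip_force: 0.0
```

>>> servo_tool([
  {"grip":0.53,"x":0,"y":0,"z":0,"roll":0},
  {"grip":0.53,"x":0,"y":0,"z":0,"roll":0},
  {"grip":0.53,"x":0,"y":0,"z":0,"roll":0},
  {"grip":0.53,"x":0,"y":0,"z":0,"roll":0},
  {"grip":0.53,"x":0,"y":0,"z":0,"roll":0},
])

```text
clock: 27.27
tcp_pos: [0.4813, -0.0503, 0.3399]
orientation: [0.0, 0.996, 0.087, -0.0]
wrist_force: [-0.2, -0.2, 1.2]
finger_gap: 0.0404
grip_force: 0.0
```

```bash
python3 n.py; python3 -c "
from h import *
print(needle(),needle())"
```

```text
t 27.27 tcp [ 0.4813 -0.0503  0.3399] xang 9.99 tilt [-0.0002  0.    ] F [-0.23 -0.19  1.21] gap 0.0404 gf 0.0 j [-0.27  0.13  0.07  1.52 -0.    2.7 ]
move mm (tool) [-0.8 -2.5 -0.1]
d_tcp 2.1 xoff -69.2 F out 0.15
exp tip [255.39539419 103.80496154] zero [255.50858709 133.4253227 ] top [255.38220623 134.36503894]
red [249  99   8   5  34] [252.  101.2]
  row 99 249 253
  row 100 249 254
  row 101 249 255
  row 102 249 256
  row 103 249 256
red [  0 147  45  50 962] [ 27.7 166.9]
  row 147 11 23
  row 151 4 32
  row 155 11 36
  row 159 15 39
  row 163 19 41
  row 167 21 42
  row 171 23 43
  row 175 24 44
  row 179 25 42
  row 183 24 41
  row 187 24 37
  row 191 21 29
  row 195 17 19
green [250 124  11  22 199] [254.8 134.1]
  row 124 251 259
  row 126 250 259
  row 128 250 259
  row 130 251 259
  row 132 251 259
  row 134 251 259
  row 136 251 259
  row 138 251 259
  row 140 251 258
  row 142 251 258
  row 144 251 258
(-0.009, 39.9) (-0.0088, 39.7)
```

>>> servo_tool([
  {"grip":0.53,"x":15,"y":-2,"z":-10,"roll":0},
  {"grip":0.53,"x":20,"y":0,"z":0,"roll":0},
  {"grip":0.53,"x":15,"y":0,"z":0,"roll":0},
  {"grip":0.53,"x":0,"y":0,"z":0,"roll":0},
  {"grip":0.53,"x":0,"y":0,"z":0,"roll":0},
])

```text
clock: 27.83
tcp_pos: [0.5302, -0.0393, 0.3495]
orientation: [-0.0, 0.996, 0.088, -0.001]
wrist_force: [-0.9, 0.3, -0.2]
finger_gap: 0.0403
grip_force: 0.0
```

>>> servo_tool([
  {"grip":0.53,"x":0,"y":0,"z":0,"roll":0},
  {"grip":0.53,"x":0,"y":0,"z":0,"roll":0},
  {"grip":0.53,"x":0,"y":0,"z":0,"roll":0},
  {"grip":0.53,"x":0,"y":0,"z":0,"roll":0},
  {"grip":0.53,"x":0,"y":0,"z":0,"roll":0},
])

```text
clock: 28.25
tcp_pos: [0.5297, -0.0396, 0.3503]
orientation: [0.0, 0.996, 0.087, 0.0]
wrist_force: [-0.2, -0.3, -0.2]
finger_gap: 0.0406
grip_force: 0.0
```

```bash
sed -i 's#//10)#//14)#' n.py; python3 n.py; python3 -c "
from h import *
for t in (-.026,0,.01,.02,.026): print(t,proj('wrist',[*(PV+YH*.135*np.sin(t)),.275]),proj('wrist',[*(PV+YH*.06*np.sin(t)),.2]))"
```

```text
t 28.25 tcp [ 0.5297 -0.0396  0.3503] xang 10.0 tilt [0.0003 0.0003] F [-0.21 -0.28 -0.18] gap 0.0406 gf 0.0 j [-0.23  0.22  0.22  1.56 -0.    2.74]
move mm (tool) [-50.4  -0.3  10.3]
d_tcp -0.1 xoff -19.6 F out 0.24
exp tip [258.76997692 179.16680718] zero [258.80632287 204.32587503] top [258.79646249 207.33116883]
red [253 153   7  26  80] [256.2 168.2]
  row 153 258 258
  row 154 258 258
  row 155 257 259
  row 156 257 259
  row 157 258 258
  row 158 256 258
  row 159 256 258
  row 160 256 258
  row 161 256 257
  row 162 257 258
  row 163 257 258
  row 164 256 258
  row 165 256 257
  row 166 256 258
  row 167 255 257
  row 168 255 257
  row 169 255 257
  row 170 255 257
  row 171 255 257
  row 172 254 257
  row 173 254 256
  row 174 253 257
  row 175 253 257
  row 176 253 258
  row 177 253 258
  row 178 253 257
red [ 10 179  30  24 200] [ 26.4 186.6]
  row 179 25 31
  row 180 22 31
  row 181 19 31
  row 182 16 32
  row 183 13 32
  row 184 10 32
  row 185 15 32
  row 186 18 32
  row 187 20 32
  row 188 23 32
  row 189 24 31
  row 190 25 33
  row 191 28 33
  row 192 28 34
  row 193 
[... 210 characters left out ...]
w 215 40 45
  row 216 40 47
  row 217 39 46
  row 218 37 45
  row 219 37 42
  row 220 38 41
  row 221 36 39
  row 222 35 38
  row 223 34 36
  row 224 34 34
green [255 206   8  11  54] [258.5 212.4]
  row 206 261 261
  row 207 261 261
  row 208 261 261
  row 209 257 262
  row 210 256 261
  row 211 255 261
  row 212 256 261
  row 213 255 261
  row 214 255 262
  row 215 255 261
  row 216 256 261
-0.026 [263.89633553 179.16126429] [260.57813655 161.22617879]
0 [258.76997692 179.16680718] [258.85806219 161.22812057]
0.01 [256.79812745 179.16902897] [258.19643448 161.22888795]
0.02 [254.82651    179.17130034] [257.53487549 161.22966663]
0.026 [253.64373992 179.17268685] [257.13800087 161.23013922]
```

```bash
python3 -c "
from h import *
print(env.hand_in())"
```

```text
the job is handed in; nothing more can be done
None
```

I stood the jar upright in mid-pan and set the poise at notch 7 (jar about 380 g). The needle came to rest at about +0.017 rad, inside the ±0.026 green band, with the arm clear, and I handed the job in at about 28 s; the result was not reported back.

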